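# Snug a carton in the squaring jig with the inner knob

### The arm

A 6-joint arm with a two-finger parallel gripper is mounted at the origin on the work surface. World frame = base frame: x ahead of the robot, y to its left, z up, the work surface at z = 0. Lengths are in m, angles in degrees, forces in N, time in s.
With the tool pointing down it reaches from about 0.375 to 0.9 m from the base axis. Payload 3.1 kg.
Tool frame: the origin (TCP) lies midway between the tips of the shut fingers; the grasp point (between the pads) lies 19 mm behind it (arm.grasp_offset is the x of the grasp point in the tool frame, in m); x points along the fingers, y is the direction in which the jaws open and shut, and the axes are right-handed (so a half turn about x gives the same grasp; the last joint's range is limited). The gripper opens to 87 mm and grips with 3 to 60 N. Pads are 19 mm wide; open, the fingers measure 117 mm over their backs; the gripper's body (75 mm by 190 mm) begins 51 mm behind the grasp point.
Start: joints at [55.663, 30.224, 82.088, -0, 67.689, -10.227], TCP at [0.255, 0.57, 0.223] pointing down, gripper open.
Joint ranges: [-176.69, 176.69], [-43.24, 126.21], [12.49, 139.97], [-82, 262], [0, 151.66], [-163.58, 163.58]. Speed limits (degrees/s): [159.86, 159.86, 180, 180, 180, 180].

### API

Orientations are given as a 3x3 rotation matrix whose columns are the frame's x, y, z axes.
In Python, from cell import sense, grab_frame, arm gives the robot as it stands.
- The arm moves only by the shell command python3 -m creep 'ROWS' [FORCE]. ROWS is JSON, a list of rows, each a list of 7 numbers: the finger opening in mm, from 0 to 87, then the shift along the tool's x, y, z in units of 30 mm (1.0 is 30 mm), then the turn, a rotation vector about the tool's x, y, z in units of 6 degrees (1.0 is 6 degrees). A call has 1 to 8 rows; each row is the pose to reach, as a shift and turn from the pose measured when the call began, along the tool's axes at that moment; what a row does not reach only later rows make up. A row lasts 1/10 s, in which the tool goes at most 50 mm and 8.59 degrees, less where a joint would pass 70% of its speed; a pose out of reach is approached as far as the arm can. A call with a gripper value outside its range is refused whole. The fingers move at their own pace and stop on an object; FORCE is the grip in N (left out, the last holds). Time passes only in rows, so rows that repeat a pose let the fingers close. It gives the time, the measured TCP pose, the force and the opening at its end, in the units of the state.
- sense(): the state, without advancing time (a new reading comes with each control period).
- grab_frame(name): name is "side" or "top"; returns a dict with "image" (480x640x3 uint8, red, green, blue), "K" (3x3 intrinsics, pixels), "k1" (the pictures are not rectified: a ray, as slopes to the right and down, at radius r is drawn at 1 + k1 r^2 times it, then the intrinsics apply), "rvec" (rotation vector, rad) and "tvec" (3), from world to camera coordinates, as OpenCV has them. Camera axes: x right, y down, z forward; pixel columns grow to the right and rows downward; lengths in m; the calibration is good to about 2 mm. A picture is of the moment at which its call begins. There is no depth.
- arm.close_job(): hands the job in, once; it reports no verdict.
The state is a dict: "clock": time; "joint_pos": joint angles; "qvel": joint speeds; "tau": joint torques, N m; "ee_pos": TCP position; "tool_rot": TCP orientation; "force": force on the tool from outside, world axes, zero at the start; "torque": the same for the moment, N m; "gripper_width": finger opening in m.
Only numpy, scipy, OpenCV 4.12 (cv2) and the standard library are available. Lean on these libraries where they do the work, as an engineer would, in place of code of your own. Each camera call takes 0.05 s, during which the arm holds its last target. There are 200 camera calls.

### The job

Stand the small upright white carton (the 50 x 60 x 80 mm one) on the bed of the squaring jig, between the black stop and the black side guide, and let go of it. Then turn only the small inner wing knob clockwise until the side guide holds the carton snug against the stop with about 9 N (not less than 5, not more than 14), without crushing it even for a moment. Leave the outer ring of the knob pair where it is set, do not push the guide itself, and leave the other things on the table alone.

Things in the scene. Friction and masses are not known exactly. Their poses are not given: they have to be found in the camera images.
- carton_mid (a point): Small white closed carton, 50 mm (its x) by 60 mm (its y), 80 mm tall, 150 g, standing upright on the table; this point is its centre, 40 mm above its underside, z up. It belongs on the jig with its x along the jig's x (either way round), so that the 60 mm lies between guide and stop.
- bed (a point): Top of the jig's aluminium bed, 20 mm above the table, at the centre of the place for the carton; z up. The jig is fixed to the table; its place and yaw vary. The carton stands between the black stop (+y side) and the black side guide (-y side), both 90 mm long in x with their tops 35 mm above the bed; the two ends (x) are open.
- knob_grip (a point): Inner knob: an aluminium upright wing (bar) 38 mm long (its x), 13 mm thick (its y), 30 mm tall, on the vertical axis of the knob pair. This point is on the axis, 10 mm below the wing's top (91 mm above the table); the wing reaches down to 20 mm below it. The outer ring's top is 25 mm below this point: keep the fingertips higher than that.
- knob (a joint): Angle of the inner knob, rad, 0 to 3.1, growing clockwise from above (towards -yaw); 1 rad moves the guide 8 mm. Turning it on takes 0.16 N m of friction plus 0.008 N m per newton of press (0.23 at 9 N); it stays where left. At rest friction may pull either way, so compare with the same move when free. First bite to 9 N: about 0.22 rad.
- ring_edge (a point): A point on the upper edge of the outer ring, 30 mm from the common axis. The ring is black and ribbed, 66 mm in diameter and 16 mm tall; its top is 66 mm above the table, it turns easily (0.05 N m) and must stay as set.
- tape_roll: Roll of brown tape lying flat, 66 mm in diameter, 48 mm tall; bystander; origin under its centre.
- glue_jar: Round jar, 58 mm in diameter, 75 mm tall; bystander; origin under its centre.
- long_carton: Long white carton lying flat, 50 x 160 x 45 mm; bystander; origin under its centre.
- tall_carton: Tall white carton, 75 x 75 x 150 mm; bystander; origin under its centre.
- stop_mid (a point): Point of the jig, 36 mm to +y of the bed's centre, 18 mm above the bed (axes as bed): where the stop's face, which looks to -y, is on average. The stop has been locked anywhere up to 3 mm nearer or farther, which is not measured.
- housing (a point): Centre of the flat top of the grey control housing (130 x 130 mm, 50 mm above the table), 145 mm to -y of the bed's centre, axes as bed. It carries the knob pair.
- carriage: Carriage of the side guide, with the black guide that it carries. Its origin is at the middle of the lower edge of the guide's face when nothing presses on it, 1 mm above the bed; the face looks to +y of the jig (axes as bed) and moves that way. Springs (5 N per mm in all) stand between carriage and guide; the carriage is geared to the inner knob. Not to be pushed by hand.
- pen_cup: Grey cup, 74 mm in diameter, 90 mm tall; bystander; origin under its centre.
- screwdriver: Screwdriver lying down, 150 mm long along its x; bystander.
Not all that is in view belongs to the job. Leave any blue or yellow look-alike of the part that bears carton_mid alone.

How it is judged:
By the outcome, as a careful person would: the job done as asked, in the order asked, and still so for the second after the job is handed in, with the robot touching nothing.
It also fails if it takes over 72 s, if anything falls off the work surface, if the arm or the gripper's body presses on something with over 40 N, if the wrist force passes 120 N, or if a joint passes its speed limit or range.

## Working session

There is one attempt and no reset: what is moved stays moved. The work goes in short steps, Python scripts to look and compute and a shell command to move; the robot and the scene stay as the last step left them, time stands still between calls to the robot, and variables do not carry over. Pictures are saved under pics/ and viewed, about 8 in all and at most 12, crops included, and the job is handed in when it is done.

```bash
mkdir -p pics; ls; cat > h.py <<'E'
import numpy as np, cv2
from cell import sense, grab_frame, arm
def ray(f,px):
    K=np.array(f["K"]);R,_=cv2.Rodrigues(np.array(f["rvec"],float));t=np.array(f["tvec"],float).ravel()
    d=cv2.undistortPoints(np.array([[px]],float),K,np.array([f["k1"],0,0,0,0],float))[0,0]
    return -R.T@t, R.T@np.array([d[0],d[1],1.])
def onz(f,px,z):
    c,d=ray(f,px); return c+d*(z-c[2])/d[2]
def proj(f,P):
    p,_=cv2.projectPoints(np.array(P,float).reshape(-1,1,3),np.array(f["rvec"],float),np.array(f["tvec"],float),np.array(f["K"],float),np.array([f["k1"],0,0,0,0],float)); return p[:,0]
def save(f,name,crop=None,s=1):
    im=f["image"][:,:,::-1]
    if crop: x0,y0,x1,y1=crop; im=im[y0:y1,x0:x1]
    cv2.imwrite("pics/"+name,cv2.resize(im,None,fx=s,fy=s,interpolation=cv2.INTER_CUBIC))
E
python3 - <<'E'
from h import *
import pickle
for n in("top","side"):
    f=grab_frame(n); save(f,n+"0.png"); pickle.dump(f,open(n+"0.pkl","wb")); print(n,ray(f,(320,240)),f["k1"])
s=sense();print({k:np.round(v,3).tolist() for k,v in s.items()})
E
```

```text
pics
top (array([0.38478767, 0.03089937, 1.16265838]), array([ 0.14075631, -0.00581614, -0.99008149])) -0.08418203711611927
side (array([ 0.21085952, -0.70787054,  0.65469761]), array([ 0.32590247,  0.7276778 , -0.60360016])) 0.012779336772642438
{'clock': 0.1, 'joint_pos': [55.663, 30.274, 82.148, -0.001, 67.689, -10.228], 'qvel': [0.062, -0.029, -0.124, -0.078, 0.083, -0.019], 'tau': [-0.001, -44.099, -17.715, 0.063, 0.053, -0.0], 'ee_pos': [0.255, 0.57, 0.222], 'tool_rot': [[-0.001, 0.408, 0.913], [-0.002, 0.913, -0.408], [-1.0, -0.002, -0.0]], 'force': [-0.262, -0.697, -0.027], 'torque': [0.033, 0.004, 0.028], 'gripper_width': 0.087}
```

View pics/top0.png

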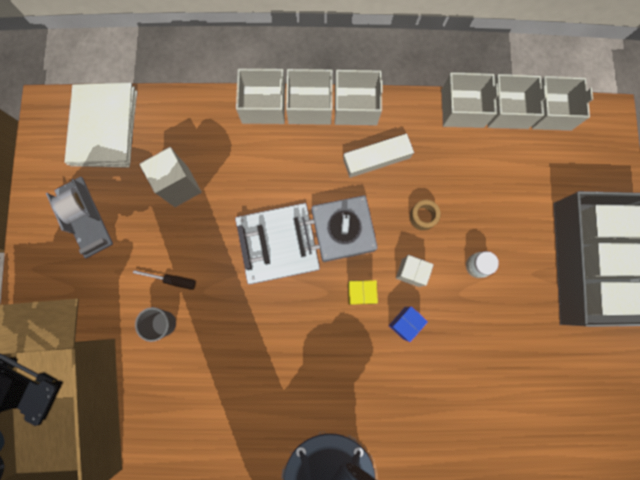

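View pics/side0.png

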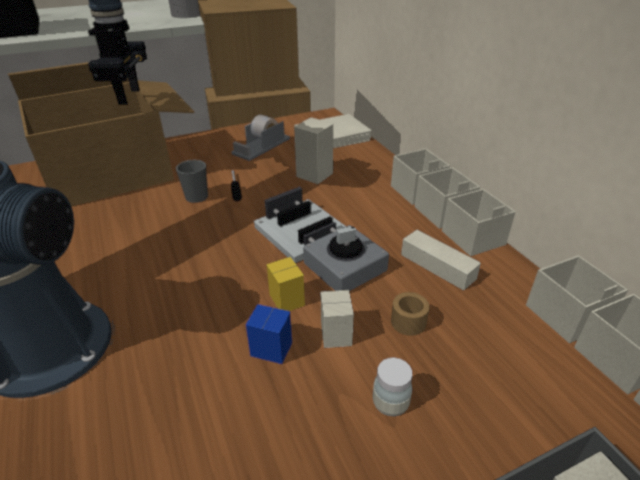

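The top view shows three small upright cartons: white at (416,270), yellow at (363,292) and blue at (409,323). The white one fits, since the task asks for white and the long and tall white cartons are the wrong size. The jig is at about (277,242), with the knob at (345,226). I'll confirm with enlarged crops.

```bash
python3 - <<'E'
from h import *
import pickle
f=pickle.load(open("top0.pkl","rb"));g=pickle.load(open("side0.pkl","rb"))
im=f["image"][:,:,::-1]
a=cv2.resize(im[190:300,225:445],None,fx=3.6,fy=3.6,interpolation=cv2.INTER_CUBIC)
cv2.imwrite("pics/cropt.png",a)
save(g,"crops.png",(240,170,400,290),5)
# carton top mask
hsv=cv2.cvtColor(f["image"],cv2.COLOR_RGB2HSV)
def rect(m,box,name):
    mm=np.zeros_like(m);x0,y0,x1,y1=box;mm[y0:y1,x0:x1]=m[y0:y1,x0:x1]
    cs,_=cv2.findContours(mm,cv2.RETR_EXTERNAL,cv2.CHAIN_APPROX_NONE);c=max(cs,key=cv2.contourArea)
    r=cv2.minAreaRect(c);print(name,r,cv2.contourArea(c));return c,r
for v in(150,190,210):
    m=((hsv[...,1]<60)&(hsv[...,2]>v)).astype(np.uint8)*255
    c,r=rect(m,(390,245,445,300),"carton")
    P=np.array([onz(f,p,.08)[:2] for p in cv2.boxPoints(r)]);print(P.round(4).tolist(),P.mean(0))
print(proj(f,[[0,0,0],[.5,0,0],[.5,.2,0]]))
E
```

```text
carton ((416.4209289550781, 270.2747802734375), (27.908361434936523, 24.128564834594727), 21.250505447387695) 605.0
[[0.4592, -0.1508], [0.5094, -0.171], [0.4873, -0.229], [0.4373, -0.2084]] [ 0.47330688 -0.18977773]
carton ((417.0000305175781, 270.0000305175781), (26.563129425048828, 22.135942459106445), 18.434947967529297) 540.5
[[0.4596, -0.1549], [0.5064, -0.1712], [0.4882, -0.2274], [0.4414, -0.2108]] [ 0.47391384 -0.19107639]
carton ((417.1500549316406, 270.0500183105469), (25.61444664001465, 20.87103271484375), 18.434947967529297) 488.5
[[0.4605, -0.1567], [0.5047, -0.172], [0.487, -0.2263], [0.443, -0.2106]] [ 0.47379786 -0.19140521]
[[328.35328634 479.46409951]
 [329.9470235  261.01419691]
 [245.57604365 260.13485184]]
```

View pics/cropt.png

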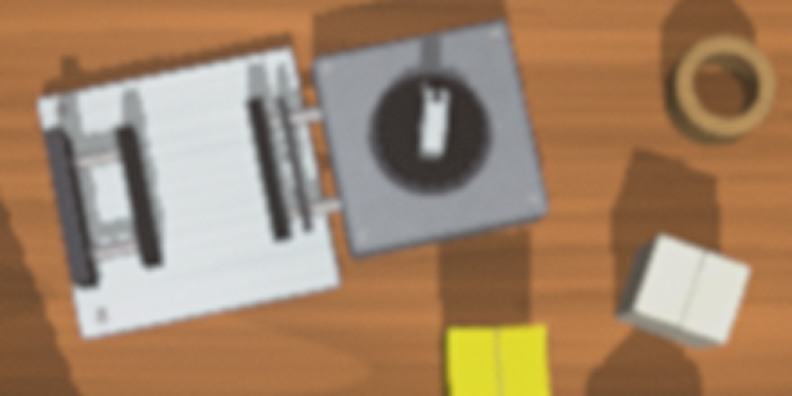

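View pics/crops.png

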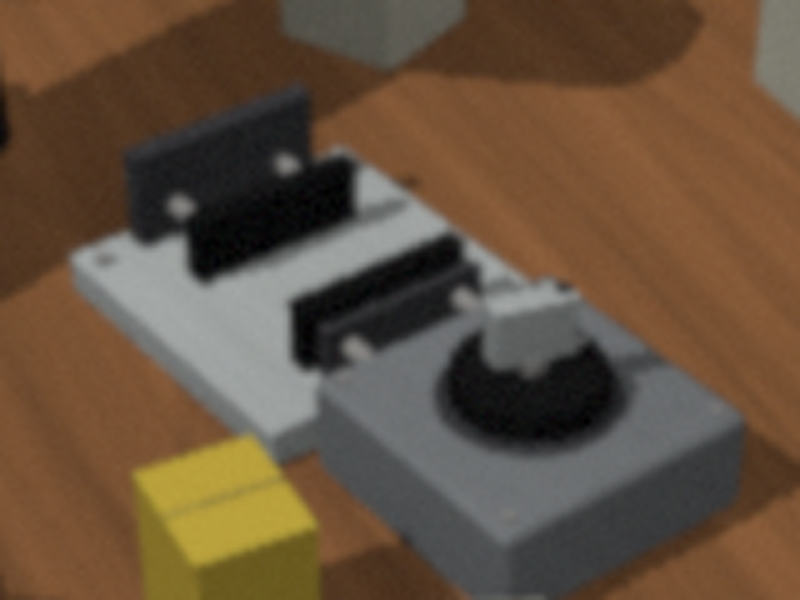

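The crops confirm the target is the white carton at (417,270). Top-crop features: stop's inner top edge (133,126)–(160,265), guide's inner top edge (249,100)–(274,240), housing corners (313,58), (503,20), (549,213), (355,257), wing (438,88)–(430,157).

```bash
python3 - <<'E'
from h import *
import pickle
f=pickle.load(open("top0.pkl","rb"));g=pickle.load(open("side0.pkl","rb"))
C=lambda u,v,z:onz(f,(225+u/3.6-.36,190+v/3.6-.36),z)
H=np.array([C(*p,.05) for p in((313,58),(503,20),(549,213),(355,257))])
hc=H.mean(0)
ex=(H[0]+H[1]-H[2]-H[3])[:2];ex/=np.linalg.norm(ex)
ey=(H[0]+H[3]-H[1]-H[2])[:2];ey/=np.linalg.norm(ey)
yaw=(np.arctan2(ex[1],ex[0])+np.arctan2(-ey[0],ey[1]))/2
ex=np.array([np.cos(yaw),np.sin(yaw)]);ey=np.array([-ex[1],ex[0]])
bed=hc[:2]+.145*ey
print("housing",hc,"yaw",np.degrees(yaw),"bed",bed)
L=lambda P:np.round([(P[:2]-bed)@ex,(P[:2]-bed)@ey],4)
for n,a in dict(stop1=(133,126),stop2=(160,265),g1=(249,100),g2=(274,240)).items():print(n,L(C(*a,.055)))
hsv=cv2.cvtColor(f["image"],cv2.COLOR_RGB2HSV)
m=(hsv[...,2]>150).astype(np.uint8)*255;mm=np.zeros_like(m);mm[211:236,336:355]=m[211:236,336:355]
c=max(cv2.findContours(mm,0,1)[0],key=cv2.contourArea);r=cv2.minAreaRect(c);B=cv2.boxPoints(r)
print("wing",r);W=np.array([onz(f,p,.101)[:2] for p in B]);print(W.round(4).tolist(),W.mean(0))
e=[W[1]-W[0],W[2]-W[1]];e=max(e,key=np.linalg.norm);print("wing yaw",np.degrees(np.arctan2(e[1],e[0])))
# ring ellipse
m=((hsv[...,2]<75)).astype(np.uint8)*255;mm=np.zeros_like(m);mm[205:248,325:365]=m[205:248,325:365]
c=max(cv2.findContours(mm,0,1)[0],key=cv2.contourArea);(cx,cy),rr=cv2.minEnclosingCircle(c);print("ring",cx,cy,rr,onz(f,(cx,cy),.062))
# side check: project estimates in side view
b3=lambda x,y,z:[*(bed+ex*x+ey*y),z]
print("side proj bed/housing/wing/carton",proj(g,[b3(.045,.036,.055),b3(-.045,.036,.055),[*hc[:2],.05],[*W.mean(0),.101],[.474,-.191,.08]]).round(1).tolist())
s=sense();print("tool yaw of y axis",np.degrees(np.arctan2(s['tool_rot'][1][1],s['tool_rot'][0][1])))
# side carton top centre
hs=cv2.cvtColor(g["image"],cv2.COLOR_RGB2HSV)
m=((hs[...,1]<60)&(hs[...,2]>175)).astype(np.uint8)*255;mm=np.zeros_like(m);mm[285:350,315:360]=m[285:350,315:360]
c=max(cv2.findContours(mm,0,1)[0],key=cv2.contourArea);print("side carton blob",cv2.minAreaRect(c),cv2.boundingRect(c))
E
```

```text
housing [ 0.57260053 -0.03066489  0.05      ] yaw 12.746577955345899 bed [0.54060785 0.11076165]
stop1 [0.0451 0.0382]
stop2 [-0.0451  0.0389]
g1 [ 0.0461 -0.0371]
g2 [-0.0447 -0.0342]
wing ((345.0, 224.0), (6.0, 16.0), 0.0)
[[0.5539, -0.0232], [0.5894, -0.0231], [0.5896, -0.0363], [0.554, -0.0363]] [ 0.57173712 -0.02973921]
wing yaw 0.1815045577717246
ring 344.0833435058594 226.0 15.61548137664795 [ 0.5739298  -0.02989319  0.062     ]
side proj bed/housing/wing/carton [[311.4, 202.8], [279.4, 216.1], [345.8, 249.3], [345.9, 229.2], [337.5, 303.1]]
tool yaw of y axis 65.89187166107554
side carton blob ((337.35028076171875, 308.903564453125), (10.9720458984375, 27.07387924194336), 85.91438293457031) (324, 303, 28, 13)
```

```bash
cat >> h.py <<'E'
def go(x,y,z,yaw):
    s=sense();R=np.array(s["tool_rot"]);p=np.array(s["ee_pos"]);a=np.radians(yaw)
    Y=np.array([np.cos(a),np.sin(a),0]);X=np.array([0,0,-1.]);T=np.column_stack([X,Y,np.cross(X,Y)])
    rv=cv2.Rodrigues(R.T@T)[0].ravel()
    print("to",(x,y,z,yaw),"shift",(R.T@(np.array([x,y,z])-p)/.03).round(2),"turn",(np.degrees(rv)/6).round(2))
E
python3 -c "
from h import *
go(.4735,-.1905,.16,-19.5)"
```

```text
to (0.4735, -0.1905, 0.16, -19.5) shift [  2.09 -20.16  17.01] turn [1.423e+01 1.000e-02 2.000e-02]
```

```bash
python3 -m creep '[[87,0,-10,8.5,7,0,0],[87,0,-10,8.5,7,0,0],[87,0,-10,8.5,7,0,0],[87,0,-10,8.5,7,0,0],[87,0,-10,8.5,7,0,0],[87,0,-10,8.5,7,0,0],[87,0,-15,12.7,10,0,0],[87,0,-15,12.7,10,0,0]]' 20; python3 -c "
from h import *
go(.4735,-.1905,.16,-19.5)"
```

```text
clock: 0.9
ee_pos: [0.3664, 0.1844, 0.2223]
tool_rot: [[-0.001, 0.994, 0.111], [-0.002, 0.111, -0.994], [-1.0, -0.001, 0.002]]
force: [-0.0, 0.9, 1.5]
gripper_width: 0.0869
to (0.4735, -0.1905, 0.16, -19.5) shift [ 2.09  2.16 12.81] turn [4.31 0.02 0.01]
```

```bash
python3 -m creep '[[87,0,2.16,12.8,4.3,0,0],[87,0,2.16,12.8,4.3,0,0],[87,0,2.16,12.8,4.3,0,0],[87,0,2.16,12.8,4.3,0,0],[87,0,2.16,12.8,4.3,0,0],[87,1,2.16,12.8,4.3,0,0],[87,2,2.16,12.8,4.3,0,0],[87,2,2.16,12.8,4.3,0,0]]'; python3 -m creep '[[87,0,0,0.2,0,0,0],[87,0,0,0.2,0,0,0],[87,0,0,0.2,0,0,0]]' ; python3 - <<'E'
from h import *
go(.4735,-.1905,.036,-19.5)
f=grab_frame("top");save(f,"t1.png",(355,220,475,320),6)
E
```

```text
clock: 1.7
ee_pos: [0.4727, -0.1883, 0.1645]
tool_rot: [[0.0, 0.943, -0.333], [-0.002, -0.333, -0.943], [-1.0, 0.001, 0.002]]
force: [0.8, 1.3, -0.6]
gripper_width: 0.0872
clock: 2.0
ee_pos: [0.4699, -0.1928, 0.1646]
tool_rot: [[-0.001, 0.943, -0.333], [-0.001, -0.333, -0.943], [-1.0, -0.001, 0.001]]
force: [0.5, -0.0, 0.1]
gripper_width: 0.0872
to (0.4735, -0.1905, 0.036, -19.5) shift [ 4.29  0.09 -0.12] turn [0.   0.01 0.01]
```

View pics/t1.png

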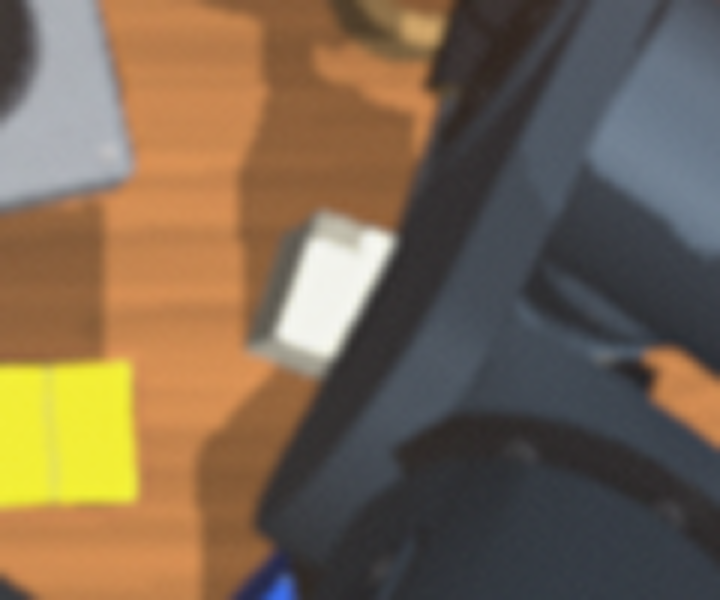

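The tool is square over the carton, which shows at crop (335,295), partly hidden by the gripper body. Descending and gripping.

```bash
python3 -m creep '[[87,1.4,0.1,-0.1,0,0,0],[87,2.8,0.1,-0.1,0,0,0],[87,4.0,0.1,-0.1,0,0,0],[87,4.3,0.1,-0.1,0,0,0],[87,4.3,0.1,-0.1,0,0,0],[40,4.3,0.1,-0.1,0,0,0],[40,4.3,0.1,-0.1,0,0,0],[40,4.3,0.1,-0.1,0,0,0]]' 12; python3 -m creep '[[40,0,0,0,0,0,0],[40,0,0,0,0,0,0],[40,0,0,0,0,0,0]]'
```

```text
clock: 2.85
ee_pos: [0.475, -0.1914, 0.0377]
tool_rot: [[0.003, 0.943, -0.332], [-0.004, -0.332, -0.943], [-1.0, 0.004, 0.002]]
force: [0.4, 0.7, 0.1]
gripper_width: 0.0705
clock: 3.15
ee_pos: [0.4747, -0.1913, 0.0381]
tool_rot: [[0.002, 0.943, -0.332], [-0.003, -0.332, -0.943], [-1.0, 0.003, 0.002]]
force: [-1.1, -0.1, 3.9]
gripper_width: 0.05
```

```bash
python3 -m creep '[[40,-1.2,0,0,0,0,0],[40,-2.4,0,0,0,0,0],[40,-3.6,0,0,0,0,0],[40,-4.6,0,0,0,0,0],[40,-4.6,0,0,0,0,0]]' 15; python3 -c "
from h import *
print(sense()['force'])
go(.5396,.1152,.175,12.75)"
```

```text
clock: 3.65
ee_pos: [0.4767, -0.1923, 0.1797]
tool_rot: [[0.009, 0.943, -0.332], [-0.008, -0.332, -0.943], [-1.0, 0.012, 0.005]]
force: [1.7, -0.4, -2.2]
gripper_width: 0.0499
[ 1.7454227  -0.37799708 -2.21841315]
to (0.5396, 0.1152, 0.175, 12.75) shift [  0.09  -1.43 -10.37] turn [-5.36  0.07 -0.1 ]
```

```bash
python3 -m creep '[[40,0,-0.2,-1.3,-0.7,0,0],[40,0,-0.4,-2.6,-1.4,0,0],[40,0,-0.5,-3.9,-2.0,0,0],[40,0,-0.7,-5.2,-2.7,0,0],[40,0,-0.9,-6.5,-3.4,0,0],[40,0,-1.1,-7.8,-4.0,0,0],[40,0,-1.25,-9.1,-4.7,0,0],[40,0,-1.4,-10.3,-5.4,0,0]]'; python3 -m creep '[[40,0,0,0,0,0,0],[40,0,0,0,0,0,0],[40,0,0,0,0,0,0]]'; python3 - <<'E'
from h import *
go(.5396,.1152,.06,12.75)
f=grab_frame("side");save(f,"s1.png",(230,120,390,240),5)
E
```

```text
clock: 4.45
ee_pos: [0.5386, 0.1148, 0.1758]
tool_rot: [[0.006, 0.974, 0.228], [-0.008, 0.228, -0.974], [-1.0, 0.004, 0.009]]
force: [0.9, -0.9, -3.1]
gripper_width: 0.0498
clock: 4.75
ee_pos: [0.5375, 0.114, 0.1745]
tool_rot: [[0.003, 0.974, 0.227], [-0.009, 0.227, -0.974], [-1.0, 0.001, 0.009]]
force: [-0.3, 0.7, -1.3]
gripper_width: 0.05
to (0.5396, 0.1152, 0.06, 12.75) shift [ 3.82  0.07 -0.06] turn [ 0.07  0.09 -0.01]
```

View pics/s1.png

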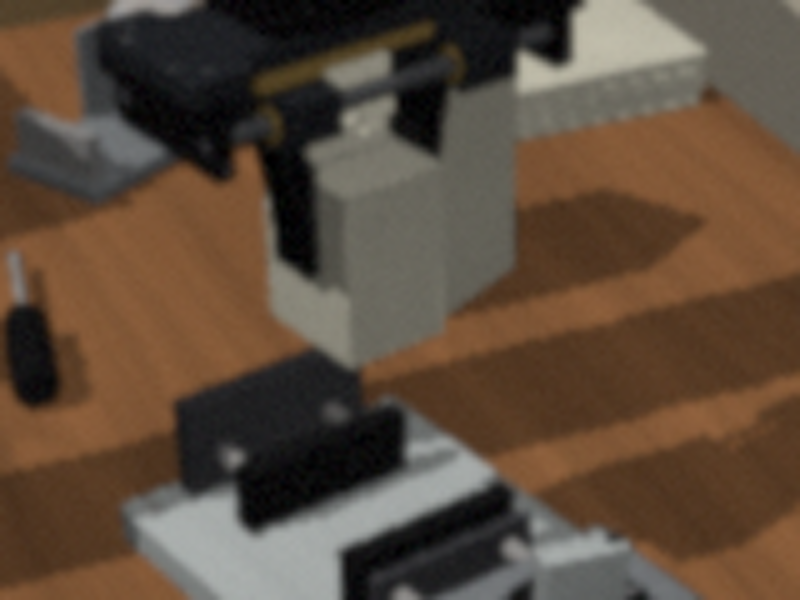

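```bash
python3 - <<'E'
from h import *
import pickle
g=pickle.load(open("side0.pkl","rb"))
a=np.radians(12.75);ex=np.array([np.cos(a),np.sin(a)]);ey=np.array([-ex[1],ex[0]]);bed=np.array([.5406,.1108])
for n,p in dict(s1=(277.6,212.4),s2=(311,201.4),g1=(298,231),g2=(331.5,217.6)).items():
    q=onz(g,p,.055)[:2]-bed;print(n,q@ex,q@ey)
E
python3 -m creep '[[40,0.8,0.05,-0.05,0,0.1,0],[40,1.6,0.05,-0.05,0,0.1,0],[40,2.2,0.05,-0.05,0,0.1,0],[40,2.7,0.05,-0.05,0,0.1,0],[40,3.1,0.05,-0.05,0,0.1,0],[40,3.3,0.05,-0.05,0,0.1,0],[40,3.3,0.05,-0.05,0,0.1,0]]'
```

```text
s1 -0.040130055125982764 0.051050608144755726
s2 0.04797314799286954 0.04165446937344776
g1 -0.04496587710909503 -0.03700962996881301
g2 0.04412328676138416 -0.04141578165526265
clock: 5.5
ee_pos: [0.539, 0.114, 0.0752]
tool_rot: [[0.0, 0.974, 0.226], [0.002, 0.226, -0.974], [-1.0, 0.001, -0.001]]
force: [0.3, -0.5, -1.0]
gripper_width: 0.0498
```

```bash
python3 -m creep '[[40,0.15,0.02,0,0,0,0],[40,0.3,0.02,0,0,0,0],[40,0.42,0.02,0,0,0,0],[40,0.48,0.02,0,0,0,0],[40,0.53,0.02,0,0,0,0],[40,0.56,0.02,0,0,0,0]]'
```

```text
clock: 6.1
ee_pos: [0.5396, 0.1143, 0.0584]
tool_rot: [[0.0, 0.974, 0.226], [0.002, 0.226, -0.974], [-1.0, 0.0, -0.001]]
force: [0.2, -0.0, -1.5]
gripper_width: 0.0502
```

```bash
python3 -m creep '[[40,0.03,0,0,0,0,0],[40,0.06,0,0,0,0,0],[40,0.06,0,0,0,0,0]]';  python3 - <<'E'
from h import *
f=grab_frame("side");save(f,"s2.png",(230,120,390,240),5)
E
```

```text
clock: 6.4
ee_pos: [0.5395, 0.1144, 0.0581]
tool_rot: [[0.001, 0.974, 0.226], [0.002, 0.226, -0.974], [-1.0, 0.001, -0.001]]
force: [-2.9, 0.5, 8.7]
gripper_width: 0.0497
```

View pics/s2.png

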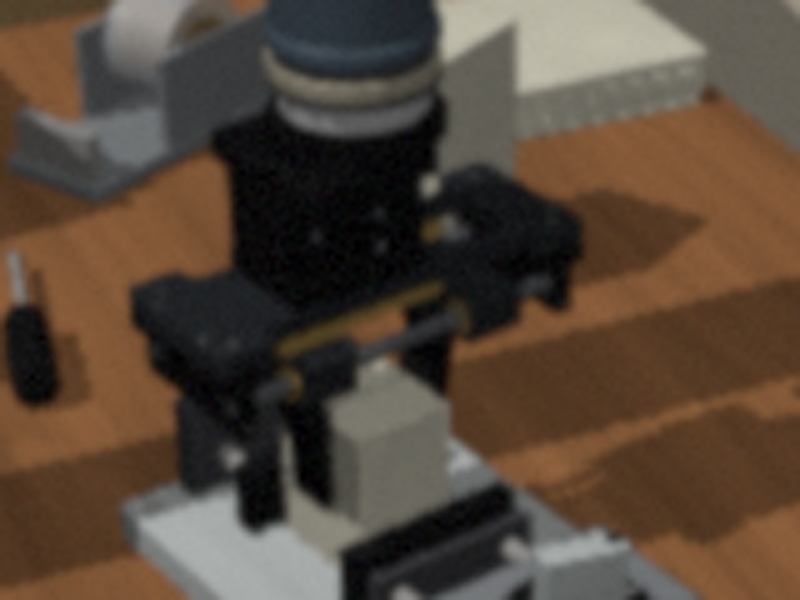

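The carton at crop (390,450) stands on the bed between the stop and the guide, with 8.7 N of contact. Releasing.

```bash
python3 -m creep '[[40,-0.04,0,0,0,0,0],[85,-0.04,0,0,0,0,0],[85,-0.04,0,0,0,0,0],[85,-0.04,0,0,0,0,0],[85,-0.04,0,0,0,0,0]]'; python3 -m creep '[[85,-1,0,0,0,0,0],[85,-2,0,0,0,0,0],[85,-3.2,0,0,0,0,0],[85,-4,0,0,0,0,0],[85,-4,0,0,0,0,0]]'; python3 -c "
from h import *
go(.5725,-.030,.15,85)"
```

```text
clock: 6.95
ee_pos: [0.5395, 0.1144, 0.0591]
tool_rot: [[0.0, 0.974, 0.226], [0.002, 0.226, -0.974], [-1.0, 0.001, -0.001]]
force: [0.2, -0.5, 0.3]
gripper_width: 0.0742
clock: 7.45
ee_pos: [0.5421, 0.1143, 0.1827]
tool_rot: [[0.009, 0.974, 0.226], [0.002, 0.226, -0.974], [-1.0, 0.009, 0.0]]
force: [0.6, 0.5, 0.2]
gripper_width: 0.085
to (0.5725, -0.03, 0.15, 85) shift [ 1.09 -0.11  4.91] turn [-11.99   0.06  -0.07]
```

```bash
python3 -m creep '[[60,-0.3,-0.5,1.3,-1.4,0,0],[60,-0.5,-1,2.6,-2.8,0,0],[60,-0.5,-1.5,3.9,-4.2,0,0],[60,-0.5,-2,5.2,-5.6,0,0],[60,-0.5,-2.5,6.5,-7,0,0],[60,-0.5,-3,7.7,-8.4,0,0],[60,-0.5,-3.5,8.9,-9.8,0,0],[60,-0.5,-3.5,8.9,-11.2,0,0]]';python3 -m creep '[[45,0,0,0,-0.8,0,0],[45,0,0,0,-0.8,0,0],[45,0,0,0,-0.8,0,0]]'; python3 - <<'E'
from h import *
import pickle
f=grab_frame("top");save(f,"t2.png",(230,190,380,290),5.3);pickle.dump(f,open("t2.pkl","wb"))
E
```

```text
clock: 8.25
ee_pos: [0.4994, -0.1742, 0.1956]
tool_rot: [[0.008, 0.199, 0.98], [0.0, 0.98, -0.199], [-1.0, 0.002, 0.008]]
force: [0.4, 0.8, 0.7]
gripper_width: 0.0599
clock: 8.55
ee_pos: [0.4988, -0.1738, 0.1946]
tool_rot: [[0.006, 0.119, 0.993], [0.001, 0.993, -0.119], [-1.0, 0.002, 0.006]]
force: [-0.3, -1.2, 0.3]
gripper_width: 0.0475
```

View pics/t2.png

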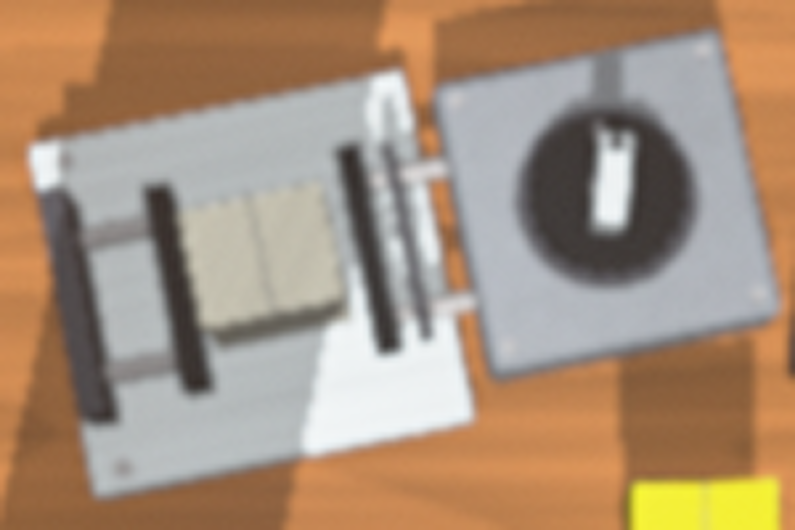

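The carton at crop (265,260) stands square with a small gap to the stop. The wing is centred at crop (612,184) with a yaw of about −4.5°.

```bash
python3 -c "
from h import *
f=__import__('pickle').load(open('t2.pkl','rb'));print(onz(f,(345.1,224.3),.101))
go(.572,-.0302,.13,85.5)"
```

```text
[ 0.57102909 -0.02995795  0.101     ]
to (0.572, -0.0302, 0.13, 85.5) shift [2.18 5.03 1.84] turn [-0.38  0.06 -0.02]
```

```bash
python3 -m creep '[[45,0,1.4,0.5,-0.2,0,0],[45,0,2.8,1,-0.4,0,0],[45,0.5,4.2,1.5,-0.4,0,0],[45,1,5,1.85,-0.4,0,0],[45,1.8,5,1.85,-0.4,0,0],[45,1.8,5,1.85,-0.4,0,0],[45,1.8,5,1.85,-0.4,0,0]]'; python3 -c "
from h import *
go(.572,-.0302,.076,85.5)"
```

```text
clock: 9.3
ee_pos: [0.5716, -0.0307, 0.1412]
tool_rot: [[0.005, 0.076, 0.997], [0.001, 0.997, -0.076], [-1.0, 0.002, 0.005]]
force: [0.6, -0.8, -0.1]
gripper_width: 0.0453
to (0.572, -0.0302, 0.076, 85.5) shift [2.17 0.01 0.  ] turn [ 0.02  0.05 -0.02]
```

```bash
python3 -m creep '[[45,1,0,0,0,0,0],[45,1.8,0,0,0,0,0],[45,2.17,0,0,0,0,0],[45,2.17,0,0,0,0,0]]' 8;  python3 -m creep '[[25,0.02,0,0,0,0,0],[10,0.02,0,0,0,0,0],[10,0.02,0,0,0,0,0],[10,0.02,0,0,0,0,0],[10,0.02,0,0,0,0,0]]' 8; python3 -c "
from h import *
s=sense();print(s['torque'],s['joint_pos'])"
```

```text
clock: 9.7
ee_pos: [0.5713, -0.031, 0.0757]
tool_rot: [[0.003, 0.077, 0.997], [0.002, 0.997, -0.077], [-1.0, 0.002, 0.003]]
force: [1.2, 0.1, -0.1]
gripper_width: 0.045
clock: 10.2
ee_pos: [0.5718, -0.0297, 0.0757]
tool_rot: [[0.005, 0.079, 0.997], [0.005, 0.997, -0.079], [-1.0, 0.005, 0.004]]
force: [1.7, 8.9, 3.0]
gripper_width: 0.0143
[ 1.54049007 -0.32624249 -0.10075151] [ -14.32429312   37.98411948   96.66925373    0.45439714   45.15054527
 -100.08878252]
```

```bash
python3 -m creep '[[10,0,0.02,0,0,0,0],[10,0,0.02,0,0,0,0],[10,0,0.02,0,0,0,0],[10,0,0.02,0,0,0,0]]' 25; python3 -c "
from h import *
s=sense();print(s['torque'])"
```

```text
clock: 10.6
ee_pos: [0.5719, -0.0289, 0.0758]
tool_rot: [[0.005, 0.08, 0.997], [0.005, 0.997, -0.08], [-1.0, 0.005, 0.004]]
force: [0.2, 1.8, -1.0]
gripper_width: 0.0124
[ 0.26327855 -0.05921684 -0.14547587]
```

```bash
cat > t.py <<'E'
from h import *
s=sense();R=np.array(s["tool_rot"]);print("Tz %.3f yaw %.2f p %s F %s"%(s["torque"][2],np.degrees(np.arctan2(R[1,1],R[0,1])),np.round(s["ee_pos"],4),np.round(s["force"],1)))
E
python3 -m creep '[[10,0,0,0,0.8,0,0],[10,0,0,0,1.6,0,0],[10,0,0,0,2.4,0,0],[10,0,0,0,3.2,0,0],[10,0,0,0,4,0,0],[10,0,0,0,4,0,0],[10,0,0,0,4,0,0]]' 25 | head -1; python3 t.py
```

```text
clock: 11.3
Tz -0.132 yaw 61.48 p [ 0.5721 -0.0283  0.0758] F [ 1.7  4.8 -0.4]
```

```bash
python3 -m creep '[[10,0,0,0,0.8,0,0],[10,0,0,0,1.6,0,0],[10,0,0,0,2.4,0,0],[10,0,0,0,3.2,0,0],[10,0,0,0,4,0,0],[10,0,0,0,4.8,0,0],[10,0,0,0,5.0,0,0],[10,0,0,0,5.0,0,0]]' | head -1; python3 t.py
for i in 1 2; do :; done
python3 -m creep '[[10,0,0,0,0.12,0,0],[10,0,0,0,0.24,0,0],[10,0,0,0,0.36,0,0],[10,0,0,0,0.48,0,0],[10,0,0,0,0.6,0,0]]' | head -1; python3 t.py
python3 -m creep '[[10,0,0,0,0.12,0,0],[10,0,0,0,0.24,0,0],[10,0,0,0,0.36,0,0],[10,0,0,0,0.48,0,0],[10,0,0,0,0.6,0,0]]' | head -1; python3 t.py
```

```text
clock: 12.1
Tz 0.101 yaw 31.57 p [ 0.5727 -0.0276  0.0758] F [ 2.9  5.4 -1.7]
clock: 12.6
Tz 0.168 yaw 27.92 p [ 0.5728 -0.0276  0.0758] F [ 0.8  4.3 -0. ]
clock: 13.1
Tz 0.207 yaw 24.26 p [ 0.5729 -0.0275  0.0758] F [ 2.   4.7 -1.5]
```

```bash
cat > t.py <<'E'
from h import *
T=[];F=[]
for i in range(4):
    if i: grab_frame("top")
    s=sense();T.append(s["torque"][2]);F.append(s["force"])
R=np.array(s["tool_rot"]);print("clk %.2f Tz %s mean %.3f yaw %.2f p %s F %s"%(s["clock"],np.round(T,3),np.mean(T),np.degrees(np.arctan2(R[1,1],R[0,1])),np.round(s["ee_pos"],4),np.round(np.mean(F,0),1)))
E
python3 -m creep '[[10,0,0,0,0.12,0,0],[10,0,0,0,0.24,0,0],[10,0,0,0,0.36,0,0],[10,0,0,0,0.48,0,0],[10,0,0,0,0.6,0,0]]' >/dev/null; python3 t.py
python3 -m creep '[[10,0,0,0,0.12,0,0],[10,0,0,0,0.24,0,0],[10,0,0,0,0.36,0,0],[10,0,0,0,0.48,0,0],[10,0,0,0,0.6,0,0]]' >/dev/null; python3 t.py
python3 -m creep '[[10,0,0,0,0.12,0,0],[10,0,0,0,0.24,0,0],[10,0,0,0,0.36,0,0],[10,0,0,0,0.48,0,0],[10,0,0,0,0.6,0,0]]' >/dev/null; python3 t.py
```

```text
clk 13.75 Tz [0.217 0.1   0.143 0.099] mean 0.140 yaw 20.61 p [ 0.573  -0.0275  0.0758] F [ 2.   4.4 -1.4]
clk 14.40 Tz [0.24  0.122 0.108 0.123] mean 0.148 yaw 16.95 p [ 0.5731 -0.0274  0.0758] F [ 2.1  4.6 -1.1]
clk 15.05 Tz [0.153 0.131 0.138 0.148] mean 0.142 yaw 13.29 p [ 0.5733 -0.0274  0.0758] F [ 2.2  4.5 -0.9]
```

```bash
python3 -m creep '[[10,0,0,0,0.12,0,0],[10,0,0,0,0.24,0,0],[10,0,0,0,0.36,0,0],[10,0,0,0,0.48,0,0],[10,0,0,0,0.6,0,0]]' >/dev/null; python3 t.py
python3 -m creep '[[10,0,0,0,0.12,0,0],[10,0,0,0,0.24,0,0],[10,0,0,0,0.36,0,0],[10,0,0,0,0.48,0,0],[10,0,0,0,0.6,0,0]]' >/dev/null; python3 t.py
python3 -m creep '[[10,0,0,0,0.12,0,0],[10,0,0,0,0.24,0,0],[10,0,0,0,0.36,0,0],[10,0,0,0,0.48,0,0],[10,0,0,0,0.6,0,0]]' >/dev/null; python3 t.py
python3 - <<'E'
from h import *
f=grab_frame("top");save(f,"t3.png",(230,190,380,290),5.3)
E
```

```text
clk 15.70 Tz [0.191 0.069 0.123 0.161] mean 0.136 yaw 9.63 p [ 0.5734 -0.0274  0.0758] F [ 2.3  4.3 -0.8]
clk 16.35 Tz [0.126 0.113 0.116 0.097] mean 0.113 yaw 5.97 p [ 0.5735 -0.0274  0.0758] F [ 2.2  4.7 -1.3]
clk 17.00 Tz [0.162 0.141 0.135 0.1  ] mean 0.135 yaw 2.31 p [ 0.5736 -0.0274  0.0758] F [ 2.6  5.  -1.4]
```

View pics/t3.png

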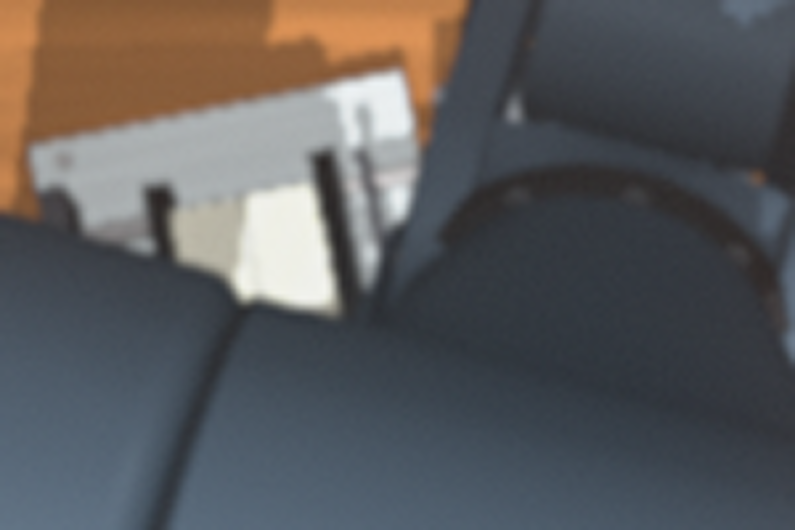

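The carton's left edge has moved from about 180 to 170 (crop pixels), so the guide is pushing it and it is close to the stop. I'll continue in small steps with more torque readings.

```bash
sed -i 's/range(4)/range(8)/' t.py
python3 -m creep '[[10,0,0,0,0.12,0,0],[10,0,0,0,0.24,0,0],[10,0,0,0,0.36,0,0],[10,0,0,0,0.48,0,0],[10,0,0,0,0.6,0,0]]' >/dev/null; python3 t.py
python3 -m creep '[[10,0,0,0,0.12,0,0],[10,0,0,0,0.24,0,0],[10,0,0,0,0.36,0,0],[10,0,0,0,0.48,0,0],[10,0,0,0,0.6,0,0]]' >/dev/null; python3 t.py
```

```text
clk 17.90 Tz [0.127 0.154 0.132 0.091 0.095 0.117 0.149 0.158] mean 0.128 yaw -1.34 p [ 0.5737 -0.0273  0.0758] F [ 2.3  4.6 -1.5]
clk 18.75 Tz [0.162 0.183 0.044 0.147 0.103 0.112 0.129 0.118] mean 0.125 yaw -5.00 p [ 0.5738 -0.0273  0.0758] F [ 2.6  4.6 -1.2]
```

```bash

python3 -m creep '[[10,0,0,0,0.12,0,0],[10,0,0,0,0.24,0,0],[10,0,0,0,0.36,0,0],[10,0,0,0,0.48,0,0],[10,0,0,0,0.6,0,0]]' >/dev/null; python3 t.py
python3 -m creep '[[10,0,0,0,0.12,0,0],[10,0,0,0,0.24,0,0],[10,0,0,0,0.36,0,0],[10,0,0,0,0.48,0,0],[10,0,0,0,0.6,0,0]]' >/dev/null; python3 t.py
```

```text
clk 19.60 Tz [0.2   0.108 0.109 0.153 0.131 0.184 0.106 0.099] mean 0.136 yaw -8.65 p [ 0.5739 -0.0274  0.0758] F [ 2.1  4.8 -1.1]
clk 20.45 Tz [0.155 0.206 0.149 0.191 0.192 0.131 0.168 0.12 ] mean 0.164 yaw -12.30 p [ 0.574  -0.0274  0.0758] F [ 2.4  4.5 -1.4]
```

```bash

python3 -m creep '[[10,0,0,0,0.12,0,0],[10,0,0,0,0.24,0,0],[10,0,0,0,0.36,0,0],[10,0,0,0,0.48,0,0],[10,0,0,0,0.6,0,0]]' >/dev/null; python3 t.py
```

```text
clk 21.30 Tz [0.205 0.182 0.15  0.158 0.154 0.118 0.156 0.18 ] mean 0.163 yaw -15.94 p [ 0.5741 -0.0274  0.0758] F [ 2.6  4.6 -1.5]
```

```bash

python3 -m creep '[[10,0,0,0,0.12,0,0],[10,0,0,0,0.24,0,0],[10,0,0,0,0.36,0,0],[10,0,0,0,0.48,0,0],[10,0,0,0,0.6,0,0]]' >/dev/null; python3 t.py; python3 t.py
```

```text
clk 22.15 Tz [0.254 0.205 0.172 0.164 0.199 0.168 0.198 0.197] mean 0.195 yaw -19.58 p [ 0.5742 -0.0275  0.0758] F [ 2.6  4.6 -1.3]
clk 22.50 Tz [0.197 0.192 0.17  0.221 0.152 0.179 0.158 0.198] mean 0.183 yaw -19.58 p [ 0.5743 -0.0275  0.0758] F [ 2.8  4.4 -1.4]
```

Torque is about 0.06 N m above the free baseline, which gives roughly 7.5–8 N. One last small step.

```bash

python3 -m creep '[[10,0,0,0,0.1,0,0],[10,0,0,0,0.2,0,0],[10,0,0,0,0.25,0,0]]' >/dev/null; python3 t.py; python3 t.py
```

```text
clk 23.15 Tz [0.264 0.255 0.222 0.193 0.237 0.214 0.221 0.243] mean 0.231 yaw -21.10 p [ 0.5743 -0.0275  0.0758] F [ 2.3  4.5 -1.1]
clk 23.50 Tz [0.243 0.249 0.182 0.243 0.291 0.196 0.226 0.27 ] mean 0.238 yaw -21.10 p [ 0.5743 -0.0275  0.0758] F [ 2.3  4.  -1.4]
```

```bash

python3 -m creep '[[30,0,0,0,0,0,0],[45,0,0,0,0,0,0],[45,0,0,0,0,0,0],[45,0,0,0,0,0,0]]' ; python3 -m creep '[[45,-1,0,0,0,0,0],[45,-2.2,0,0,0,0,0],[45,-3.4,0,0,0,0,0],[45,-4,0,0,0,0,0],[45,-4,0,0,0,0,0]]'|head -2; python3 -c "
from h import *
go(.50,-.19,.2,-21)"
```

```text
clock: 23.9
ee_pos: [0.5741, -0.028, 0.0758]
tool_rot: [[0.009, 0.933, -0.36], [0.007, -0.361, -0.933], [-1.0, 0.006, -0.01]]
force: [-0.4, -0.1, -0.0]
gripper_width: 0.037
clock: 24.4
ee_pos: [0.5749, -0.0295, 0.199]
to (0.5, -0.19, 0.2, -21) shift [-0.1  -0.4   5.89] turn [-0.02 -0.1  -0.13]
```

```bash

python3 -m creep '[[45,0,-0.1,1.2,0,0,0],[45,0,-0.2,2.4,0,0,0],[45,0,-0.3,3.6,0,0,0],[45,0,-0.4,4.8,0,0,0],[45,0,-0.4,5.9,0,0,0],[45,0,-0.4,5.9,0,0,0],[45,0,-0.4,5.9,0,0,0]]'|head -2; python3 - <<'E'
from h import *
import pickle
f0=pickle.load(open("t2.pkl","rb"))["image"]
f=grab_frame("top");pickle.dump(f,open("t4.pkl","wb"))
a=f0[190:290,230:380,::-1];b=f["image"][190:290,230:380,::-1]
cv2.imwrite("pics/t4.png",cv2.resize(np.vstack([a,b]),None,fx=3,fy=3,interpolation=cv2.INTER_CUBIC))
E
```

```text
clock: 25.1
ee_pos: [0.4989, -0.1903, 0.1957]
```

View pics/t4.png

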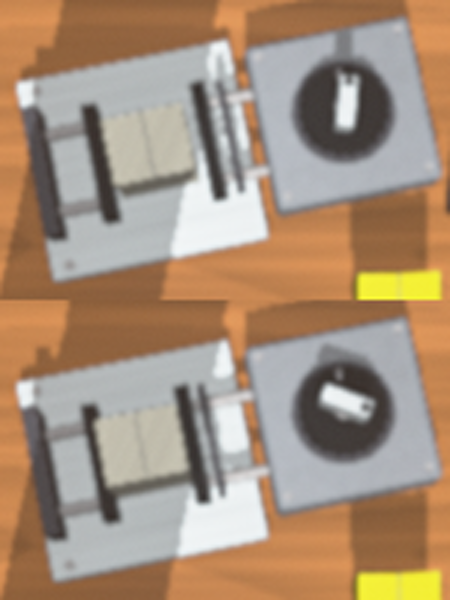

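The carton at lower (140,445) is upright and square between the stop and the guide. The knob has turned and the ring looks unmoved. As a check on the force, I'll measure how much the gap between guide and carriage shrank.

```bash
python3 - <<'E'
from h import *
import pickle
a=np.radians(12.75);ex=np.array([np.cos(a),np.sin(a)]);ey=np.array([-ex[1],ex[0]]);bed=np.array([.5406,.1108])
ys=np.arange(-.075,-.015,.0005)
for n in("t2","t4"):
    f=pickle.load(open(n+".pkl","rb"));g=cv2.cvtColor(f["image"],cv2.COLOR_RGB2GRAY).astype(np.float32)
    for z,xs in((.053,(.031,.035,.039,.043)),(.053,(-.012,-.006,0,.006,.012)),(.053,(-.032,-.036,-.04))):
        P=np.array([[*(bed+ex*x+ey*y),z] for x in xs for y in ys]);q=proj(f,P).astype(np.float32)
        pr=cv2.remap(g,q[:,0].reshape(len(xs),-1),q[:,1].reshape(len(xs),-1),cv2.INTER_CUBIC).mean(0)
        i=[k for k in range(2,len(ys)-2) if pr[k]==pr[k-2:k+3].min() and pr[k]<140]
        print(n,xs[0],[(round(ys[k]*1e3,1),int(pr[k])) for k in i])
E
```

```text
t2 0.031 [(np.float64(-57.0), 117), (np.float64(-40.0), 49)]
t2 -0.012 [(np.float64(-73.5), 127), (np.float64(-57.5), 115), (np.float64(-40.0), 56)]
t2 -0.032 [(np.float64(-56.5), 116), (np.float64(-39.5), 54)]
t4 0.031 [(np.float64(-42.5), 95), (np.float64(-28.0), 51)]
t4 -0.012 [(np.float64(-73.5), 126), (np.float64(-42.5), 112), (np.float64(-27.0), 51)]
t4 -0.032 [(np.float64(-42.0), 119), (np.float64(-27.0), 54)]
```

The guide/carriage gap shrank about 2.2 mm, or roughly 11 N. The torque rise and the angle since first bite gave roughly 9–13 N and 9 N. All of them lie within 5–14 N, so I'm handing in.

```bash
python3 -c "
from h import *
s=sense();print(s['clock'],s['force']);arm.close_job()"
```

```text
25.15 [-0.65352036  0.14058797 -0.12164314]
the job is handed in; nothing more can be done
```

The white carton stands on the jig bed, released. The side guide holds it against the stop with an estimated 9–11 N, inside the 5–14 N limit. I turned only the inner wing knob, about 106° clockwise, then backed the arm clear and handed in at 25 s of the 72 s.

The last image shows the carton upright and square between stop and guide, the ring apparently unmoved, and the robot touching nothing.

The press checks did not fully agree:

| Check | Press |
|---|---|
| Knob angle since first bite (about 12.7°) | about 9 N |
| Rise in turning torque over the free baseline | 9–13 N |
| Shrinking of the guide/carriage gap in the image (about 2.2 mm) | about 11 N (±2) |

- **Least certain:** the torque figure. It jumped more than expected on the last small step, which used a different move pattern from the free-turning baseline.
- **Not checked:** I did not look at the other things on the table again, and I checked the ring only by eye.

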